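# Draw the board ruler out of the half-closed carton

### The job

The long wooden board ruler lies in the half-closed carton, longer than the opening between the two folded end flaps. Lift the little metal caddy out by its arch handle and stand it upright on the cork mat, let go of it, then take the ruler by its handle block, slide one end under a flap so that the other end can be tilted up through the opening, and draw it out without forcing the flaps. Finish while still holding the ruler still in the gripper, all of it in the air well above the top of the carton (about 5 cm or more), and do not disturb the tape roll and eraser on the flaps or the mug and glue bottle on the desk.

Things in the scene. Friction and masses are not known exactly. Their poses are not given: they have to be found in the camera images.
- carton: Sizes in mm. Cardboard carton fixed to the desk, nothing of it moves: 230 (x) x 508 (y, yaw within 0.4 rad) x 139 high; origin centre of underside. Flat magazines fill it to 75 above the desk, under the flaps too; above them a hollow 60 high, inside y -250..250, x -111..111. Its two y ends are roofed by fixed flaps (see opening).
- opening (a point): Centre of the carton's top opening, level with the flaps' tops, 139 above the desk; axes as the carton's. The opening runs 240 along y (-120..120) and 222 along x. Beyond it the folded end flaps, 4 thick (undersides 135 above the desk), cover the carton out to its end walls.
- ruler: Wooden board ruler lying flat on the magazines along the carton, ends under the flaps, caddy beside it. Origin centre of underside, long along own y. Blade 40 (x) x 320 (y) x 8 thick; on its middle a handle block 22 wide (x), 70 long (y), from 8 to 38 above the underside. 0.08 to 0.15 kg.
- ruler_handle (a point): Centre of the ruler's handle block, 23 above the ruler's underside; axes as the ruler's.
- ruler_end_a (a point): Middle of the ruler's +y end, 160 from its centre, half-way through its thickness (4 above the underside).
- ruler_end_b (a point): The same at its -y end.
- caddy: Small open sheet metal caddy with a fixed arch handle, standing on the magazines in the opening beside the ruler; origin at the centre of its underside. Box 52 (x) x 80 (y) x 55 high; above it two uprights at the y ends carry a straight bar along y. 115 high in all, 0.17 to 0.29 kg.
- caddy_bar (a point): Middle of the caddy's handle bar, 110 above the caddy's underside; the bar is 10 x 10 thick, runs along the caddy's y for 80 and has 50 free below it.
- mat: Square cork mat, 150 x 150 x 4, fixed flat on the desk to the robot's left of the carton; origin at the centre of its underside.
- tape: Bystander, to be left alone: roll of clear tape lying flat on one of the carton's end flaps, 80 across with a 52 hole, 20 high.
- eraser: Bystander, to be left alone: white eraser 22 x 55 x 12, lying on the other end flap.
- mug: Bystander, to be left alone: white mug, 80 across, 95 high, on the desk.
- glue: Bystander, to be left alone: small white glue bottle, 36 across, 110 high, on the desk.
Not all that is in view belongs to the job. Several things have the shape of the mat; the one meant has the colours described above.

How it is judged:
On the way, in this order (a step that is already met when the one before it is completed fails the run):
1. the caddy stands upright on the cork mat, let go (x of caddy in the frame of mat between -0.05 and 0.05 m and y of caddy in the frame of mat between -0.05 and 0.05 m and z of caddy in the frame of mat below 0.01 m and angle between caddy's own z axis and vertical below 0.1 rad and linear speed of caddy below 0.03 m/s and contact force between the fingers and caddy below 0.1 N), for 0.2 s.
2. one end of the ruler is up through the opening while its other end is still below the flaps (((z of ruler_end_a in the frame of carton above 0.151 m and z of ruler_end_b in the frame of carton below 0.129 m) or (z of ruler_end_b in the frame of carton above 0.151 m and z of ruler_end_a in the frame of carton below 0.129 m))), for 0.1 s.
At the end, for the whole second after the job is handed in: Ruler held still in the fingers (over 1 N; under 30 mm/s, 0.2 rad/s), both ends over 40 mm above the carton top (139 mm), touching neither carton nor caddy; caddy upright within 0.1 rad, released, on the mat, centre within 50 mm of the mat centre along each mat axis (all of step 1 and height (world z) of each of ruler_end_a, ruler_end_b above 0.179 m and contact force between the fingers and ruler above 1 N and contact force between ruler and carton below 0.1 N and contact force between ruler and caddy below 0.1 N and linear speed of ruler below 0.03 m/s and angular speed of ruler below 0.2 rad/s); the arm keeps its last pose, push and grip.
It fails at once if the ruler is forced against the carton or its flaps (over 25 N) (contact force between ruler and carton above 25 N).
It fails at once if another thing is disturbed (moved over 40 mm) (distance of any of tape, eraser, mug, glue from where it was at the start of the episode above 0.04 m).
It also fails if it takes over 64 s, if anything falls off the work surface, if the arm or the gripper's body presses on something with over 40 N, if the wrist force passes 120 N, or if a joint passes its speed limit or range.

### The arm

A 6-joint arm with a two-finger parallel gripper is mounted at the origin on the work surface. World frame = base frame: x ahead of the robot, y to its left, z up, the work surface at z = 0. Lengths are in m, angles in rad, forces in N, time in s.
With the tool pointing down it reaches from about 0.4 to 0.825 m from the base axis. Payload 7 kg.
Tool frame: the origin (TCP) lies at the centre of the arm's flange, where the gripper is bolted on; the fingertips stand 178 mm ahead of it and the grasp point (between the pads) lies arm.tcp_to_grasp ahead of it (arm.tcp_to_grasp is the distance from the TCP to the grasp point, in m); z points along the fingers, y is the direction in which the jaws open and shut (so a half turn about z gives the same grasp; the last joint's range is limited). The gripper opens to 88 mm and grips with 3 to 60 N. Pads are 19 mm wide; open, the fingers measure 130 mm over their backs; the gripper's body (78 mm by 193 mm) begins 47 mm behind the grasp point.
Start: joints at [1.416, 0.359, 0.012, 0, -1.224, -0.288], TCP at [0.289, 0.61, 0.405] pointing down, gripper open.
Joint ranges: [-3.07, 3.07], [-1.43, 2.12], [-1.02, 1.25], [-3.03, 1.67], [-3.05, -0], [-3.03, 3.03]. Speed limits (rad/s): [2.39, 2.39, 3.01, 3.14, 3.14, 3.14].

### API

Orientations are given as [roll, pitch, yaw] about the fixed x, y, z axes, in that order (R = Rz(yaw) Ry(pitch) Rx(roll)).
In Python, from station import arm gives the robot as it stands.
- The arm moves only by the tool move_arm, never from a script. Its argument "deltas" is a list of rows, each a list of 6 numbers: the shift along the world's x, y, z in mm, then the turn, a rotation vector about the world's x, y, z in degrees. In form: [[tx, ty, tz, ax, ay, az], ...]. A call has exactly 5 rows; each row shifts and turns the commanded pose from where the row before left it; what a row does not reach is not made up. A row lasts 1/12 s, in which the tool goes at most 41.7 mm and 7.16 degrees, less where a joint would pass 70% of its speed; a pose out of reach is approached as far as the arm can. A call with a gripper value outside its range is refused whole. "claw" is the closure in counts, from 0 (fully open) to 255 (shut), set as the call begins (left out, the last holds). The fingers move at their own pace and stop on an object; "squeeze" is the grip in N (left out, the last holds). Time passes only in rows, so rows that do not move let the fingers close, or fill a call up. It gives the time, the measured TCP pose, the force and the opening at its end, in the units of the state.
- arm.get_state(): the state, without advancing time (a new reading comes with each control period).
- arm.grab_frame(name): name is "scene" or "top" or "wrist"; returns the picture (480x640x3 uint8, red, green, blue); there is no depth.
- arm.calibration(name): a dict with "intrinsics" (3x3 intrinsics, pixels), "k1" (the pictures are not rectified: a ray, as slopes to the right and down, at radius r is drawn at 1 + k1 r^2 times it, then the intrinsics apply), "T" (4x4, takes a point from camera to world coordinates); the wrist camera has in their place "mount" (4x4, takes a point from camera to tool coordinates, whose origin is the TCP and whose axes are the flange's). Camera axes: x right, y up, looking along -z (the intrinsics and any distortion apply to the point x, -y, -z); pixel columns grow to the right and rows downward; lengths in m; the calibration is good to about 2 mm. A picture is of the moment at which its call begins: read the wrist's pose just before it. calibration takes no time and is no camera call.
- arm.job_done(): hands the job in, once; it reports no verdict.
Trained networks look in the newest picture that a camera, given by its name, has taken for a name from the list of things; names that differ only in an ending like _2 or _b are one class to them, and where a whole thing is asked for, a point or a joint stands for the part that bears it (a point fixed in the world has none). Each returns a list of dicts, best first, with "score" (0 to 1); they miss things now and then, are a little off and sometimes report something else, mostly with a low value. They report only what shows in the picture. A call takes as long as a camera call. They do not tell look-alikes from the thing itself.
- arm.spot_in(thing, camera): "xy" ([column, row] in pixels, amid what is visible of it).
- arm.masks_of(thing, camera): "pixels" (480x640 bool, what is visible of it) and "xy" ([column, row] in pixels, amid what is visible of it).
- arm.spot_point(thing, camera): "xy" ([column, row] in pixels: a listed point, or the origin of a listed thing).
The state is a dict: "t": time; "q": joint angles; "qd": joint speeds; "joint_efforts": joint torques, N m; "eef_pos": TCP position; "ee_rot": TCP orientation; "force": force on the tool from outside, world axes, zero at the start; "moment": the same for the moment, N m; "width": finger opening in m.
Only numpy, scipy, OpenCV 4.12 (cv2) and the standard library are available. Lean on these libraries where they do the work, as an engineer would, in place of code of your own. Each camera call takes 0.05 s, during which the arm holds its last target. There are 200 camera calls.

## Working session

There is one attempt and no reset: what is moved stays moved. The work goes in short steps, Python scripts to look and compute and a tool call to move; the robot and the scene stay as the last step left them, time stands still between calls to the robot, and variables do not carry over. Pictures are saved under pics/ and viewed, about 8 in all and at most 12, crops included, and the job is handed in when it is done.

Besides the shell and the picture viewer there is one more tool, called after ">>>" as name(argument=value, ...), one argument or row to a line, values as JSON. move_arm: Moves the arm, as the interface text tells. Its arguments: {"type":"object","properties":{"deltas":{"type":"array","items":{"type":"array","items":{"type":"number"}}},"claw":{"type":"number"},"squeeze":{"type":"number"}},"required":["deltas"]}

```bash
ls; mkdir -p pics
cat > h.py <<'E'
import numpy as np,cv2
from scipy.spatial.transform import Rotation as R
from station import arm
def cam(n,st=None):
    c=arm.calibration(n)
    if n=='wrist':
        st=st or arm.get_state(); T=np.eye(4); T[:3,:3]=R.from_euler('xyz',st['ee_rot']).as_matrix(); T[:3,3]=st['eef_pos']; T=T@np.array(c['mount'])
    else: T=np.array(c['T'])
    return np.array(c['intrinsics']),c['k1'],T
def px2z(n,uv,z,C=None):
    K,k1,T=C or cam(n)
    p=cv2.undistortPoints(np.array([[uv]],float),K,np.array([k1,0,0,0.]),None,None)[0,0] if True else 0
    d=T[:3,:3]@np.array([p[0],-p[1],-1]); o=T[:3,3]
    return o+d*(z-o[2])/d[2]
def proj(n,P,C=None):
    K,k1,T=C or cam(n)
    q=(np.atleast_2d(P)-T[:3,3])@T[:3,:3]; s=np.c_[q[:,0],-q[:,1]]/-q[:,2:]
    s=s*(1+k1*(s**2).sum(1,keepdims=True)); return s*[K[0,0],K[1,1]]+[K[0,2],K[1,2]]
def save(n,f): cv2.imwrite('pics/'+f,cv2.cvtColor(arm.grab_frame(n),cv2.COLOR_RGB2BGR))
E
python3 - <<'E'
from h import *
s=arm.get_state(); print(s, arm.tcp_to_grasp)
for n in('top','scene'): save(n,n+'0.png'); print(n,cam(n)[2].round(2).tolist(),cam(n)[1])
for t,z in dict(opening=.139,carton=0,ruler=.075,ruler_handle=.098,caddy=.075,caddy_bar=.185,mat=0.004).items():
  arm_=arm
  for n in('top','scene'):
    r=arm.spot_point(t,n)
    for d in r[:3]: print(t,n,round(d['score'],2),np.round(d['xy']),px2z(n,d['xy'],z).round(3))
E
```

```text
pics
{'t': 0.0, 'q': array([ 1.41608681e+00,  3.59395300e-01,  1.10677400e-02, -3.52799525e-04,
       -1.22406560e+00, -2.88073228e-01]), 'qd': array([ 1.33745089e-03, -8.29266713e-04, -2.99881948e-04,  2.03842137e-05,
        2.00967955e-04, -2.15652373e-03]), 'joint_efforts': array([-2.68888016e-04, -5.82726502e+01,  2.93058944e+01,  6.99716717e+00,
        6.95528928e-03, -1.82381032e-04]), 'eef_pos': array([0.28914245, 0.60973132, 0.40372038]), 'ee_rot': array([ 3.13996739e+00, -1.35727698e-04, -4.42902788e-01]), 'force': array([ 0.44184802, -0.68695391,  0.25565906]), 'moment': array([-0.03241887,  0.00063087,  0.02810026]), 'width': 0.08769273055980963} 0.1593
top [[-0.02, 0.98, -0.17, 0.25], [-1.0, -0.02, -0.01, -0.03], [-0.02, 0.17, 0.98, 1.45], [0.0, 0.0, 0.0, 1.0]] -0.13046701242732625
scene [[0.62, -0.67, 0.41, 0.93], [0.79, 0.52, -0.34, -0.38], [0.01, 0.54, 0.84, 1.02], [0.0, 0.0, 0.0, 1.0]] -0.08114298546641595
opening top 0.58 [330. 205.] [ 0.581 -0.039  0.139]
opening scene 0.68 [331. 264.] [ 0.58  -0.039  0.139]
carton top 0.7 [326. 215.] [ 0.585 -0.028  0.   ]
carto
[... 206 characters left out ...]
dle top 0.83 [329. 227.] [ 0.529 -0.033  0.098]
ruler_handle top 0.43 [327. 202.] [ 0.602 -0.03   0.098]
ruler_handle scene 0.82 [320. 264.] [ 0.546 -0.044  0.098]
caddy top 0.73 [328. 199.] [ 0.617 -0.034  0.075]
caddy top 0.3 [330. 228.] [ 0.532 -0.038  0.075]
caddy scene 0.56 [344. 292.] [ 0.632 -0.037  0.075]
caddy_bar top 0.57 [331. 185.] [ 0.624 -0.041  0.185]
caddy_bar scene 0.98 [344. 270.] [ 0.627 -0.043  0.185]
mat top 0.79 [270. 304.] [0.322 0.144 0.004]
mat top 0.75 [177. 332.] [0.247 0.419 0.004]
mat top 0.55 [181. 255.] [0.475 0.412 0.004]
mat scene 0.83 [420. 182.] [0.475 0.405 0.004]
mat scene 0.79 [376. 138.] [0.256 0.426 0.004]
mat scene 0.73 [316. 193.] [0.316 0.129 0.004]
```

Run:
```python
import cv2
t=cv2.imread('pics/top0.png')[110:400,110:510]
cv2.imwrite('pics/c1.png',cv2.resize(t,None,fx=2,fy=2,interpolation=3))
```

```text
(no output)
```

View pics/c1.png

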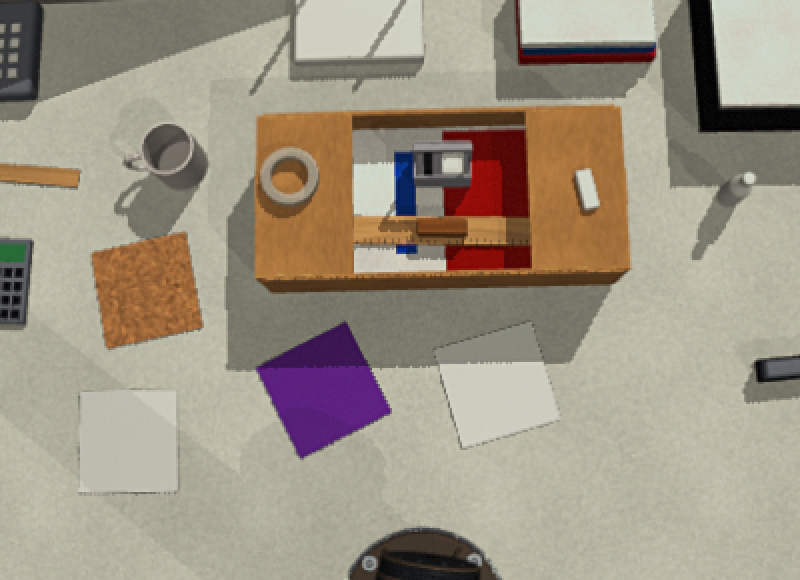

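View pics/scene0.png

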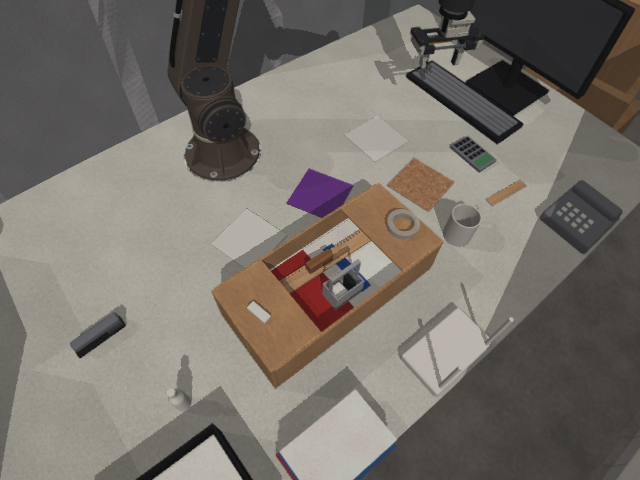

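The cork mat is the speckled brown square at crop (147,290), which is top px (183,255) or world (0.477, 0.41). The other squares are white (128,440), purple (323,390) and white (497,385). Only the brown one has cork colour and it lies left of the carton, so this crop confirms it. The ruler is at crop (440,230) and the caddy at (442,163).

>>> move_arm(
  deltas=[
    [17, -32.5, 0, 0, 0, -3.25],
    [17, -32.5, 0, 0, 0, -3.25],
    [17, -32.5, 0, 0, 0, -3.25],
    [17, -32.5, 0, 0, 0, -3.25],
    [17, -32.5, 0, 0, 0, -3.25],
  ],
  claw=0,
  squeeze=30,
)

```text
t: 1.22
eef_pos: [0.3746, 0.4458, 0.4048]
ee_rot: [-3.141, 0.0, -0.729]
force: [1.3, -0.2, 1.3]
width: 0.0876
```

>>> move_arm(
  deltas=[
    [17, -32.5, 0, 0, 0, -3.25],
    [17, -32.5, 0, 0, 0, -3.25],
    [17, -32.5, 0, 0, 0, -3.25],
    [17, -32.5, 0, 0, 0, -3.25],
    [17, -32.5, 0, 0, 0, -3.25],
  ],
)

```text
t: 1.63
eef_pos: [0.4596, 0.2831, 0.405]
ee_rot: [-3.141, 0.0, -1.013]
force: [1.1, 0.9, 0.1]
width: 0.0875
```

>>> move_arm(
  deltas=[
    [17, -32.5, 0, 0, 0, -3.25],
    [17, -32.5, 0, 0, 0, -3.25],
    [17, -32.5, 0, 0, 0, -3.25],
    [17, -32.5, 0, 0, 0, -3.25],
    [17, -32.5, 0, 0, 0, -3.25],
  ],
)

```text
t: 2.05
eef_pos: [0.5447, 0.1206, 0.4051]
ee_rot: [-3.141, 0.0, -1.296]
force: [-0.3, 0.4, -0.4]
width: 0.0875
```

>>> move_arm(
  deltas=[
    [17, -32.5, 0, 0, 0, -3.25],
    [17, -32.5, 0, 0, 0, -3.25],
    [17, -32.5, 0, 0, 0, -3.25],
    [17, -32.5, 0, 0, 0, -3.25],
    [0, 0, 0, 0, 0, 0],
  ],
)

```text
t: 2.47
eef_pos: [0.6141, -0.0123, 0.4041]
ee_rot: [3.141, -0.001, -1.528]
force: [0.9, 1.7, -0.1]
width: 0.0879
```

Run:
```python
from h import *
s=arm.get_state(); print(s['eef_pos'],s['ee_rot'],s['q'])
save('wrist','w1.png')
C=cam('wrist',s)
for t,z in dict(ruler_handle=.098,caddy_bar=.185,caddy=.075).items():
    for d in arm.spot_point(t,'wrist')[:2]: print(t,round(d['score'],2),np.round(d['xy']),px2z('wrist',d['xy'],z,C).round(4))
def yaw(n,t,z,C):
    r=arm.masks_of(t,n)
    for d in r[:1]:
        c=max(cv2.findContours(d['pixels'].astype(np.uint8),0,2)[0],key=cv2.contourArea)
        P=np.array([px2z(n,p,z,C)[:2] for p in c[:,0].astype(float)],np.float32)
        print(t,n,'minrect',cv2.minAreaRect(P))
yaw('wrist','ruler',.083,C);yaw('wrist','ruler_handle',.113,C)
for p in [(257,115),(622,107),(630,270),(257,278)]: print('carton corner',px2z('top',(110+p[0]/2,110+p[1]/2),.139).round(3))
for p in [(93,253),(186,234),(202,326),(107,348)]: print('mat corner',px2z('top',(110+p[0]/2,110+p[1]/2),.004).round(3))
for p in [(352,115),(353,272),(525,112),(530,268)]: print('open corner',px2z('top',(110+p[0]/2,110+p[1]/2),.139).round(3))
```

```text
[ 0.61409229 -0.01228751  0.40412249] [ 3.14112520e+00 -1.29662640e-03 -1.52788207e+00] [ 0.29796263  0.26012003 -0.13002213  0.00122872 -1.1814339  -0.25551554]
ruler_handle 0.75 [411. 198.] [ 0.5396 -0.0401  0.098 ]
caddy_bar 0.81 [291. 213.] [ 0.6292 -0.0423  0.185 ]
ruler wrist minrect ((0.5383243560791016, -0.05695001780986786), (0.23734411597251892, 0.042708296328783035), 88.24918365478516)
ruler_handle wrist minrect ((0.5457904934883118, -0.05966464430093765), (0.2136380821466446, 0.037308692932128906), 88.28801727294922)
carton corner [0.696 0.214 0.139]
carton corner [ 0.694 -0.294  0.139]
carton corner [ 0.464 -0.291  0.139]
carton corner [0.466 0.212 0.139]
mat corner [0.532 0.489 0.004]
mat corner [0.558 0.346 0.004]
mat corner [0.418 0.319 0.004]
mat corner [0.388 0.463 0.004]
open corner [0.692 0.081 0.139]
open corner [0.471 0.082 0.139]
open corner [ 0.69  -0.159  0.139]
open corner [ 0.471 -0.156  0.139]
```

View pics/w1.png

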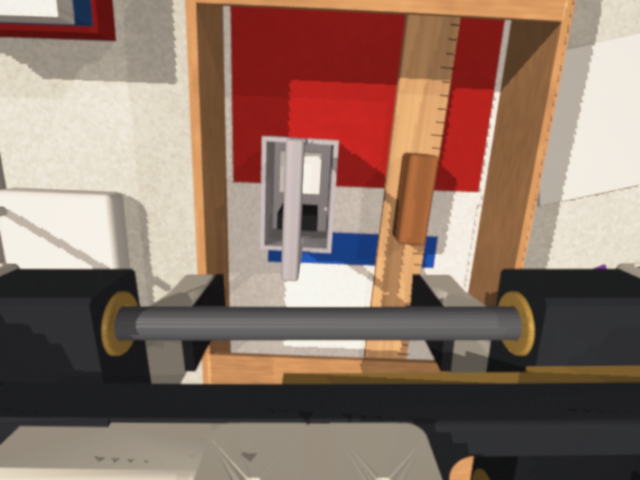

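The caddy bar runs from px (297,138) to (290,280). The ruler handle is at (417,198) and the ruler lies beside the caddy. The carton centre is about (0.580, -0.040) with yaw near 0, and the opening runs y -0.158..0.082, which matches the given size.

Run:
```python
from h import *
C=cam('wrist')
for p in [(297,139),(290,280)]: print(px2z('wrist',p,.19,C))
for p in [(405,154),(437,156),(397,241),(428,243)]: print('handle',px2z('wrist',p,.113,C))
for p in [(408,15),(460,20),(367,350),(405,352)]: print('blade',px2z('wrist',p,.083,C))
```

```text
[ 0.62523888 -0.07643381  0.19      ]
[0.62629334 0.00230953 0.19      ]
handle [ 0.55008877 -0.06926276  0.113     ]
handle [ 0.52642995 -0.06912058  0.113     ]
handle [ 0.54864854 -0.00290458  0.113     ]
handle [ 0.52422411 -0.00256789  0.113     ]
blade [ 0.5522338  -0.16904689  0.083     ]
blade [ 0.51304436 -0.16796215  0.083     ]
blade [0.55775757 0.11376993 0.083     ]
blade [0.52156212 0.11407203 0.083     ]
```

>>> move_arm(
  deltas=[
    [4, -9, -10, 0, 0, -1],
    [4, -9, -14, 0, 0, -1.5],
    [4, -9, -14, 0, 0, 0],
    [1, 0, -12, 0, 0, 0],
    [0, 0, -10, 0, 0, 0],
  ],
)

```text
t: 3.18
eef_pos: [0.6251, -0.0344, 0.3431]
ee_rot: [3.14, -0.0, -1.564]
force: [-0.1, -0.2, 0.6]
width: 0.0875
```

>>> move_arm(
  deltas=[
    [0, 0, 0, 0, 0, 0],
    [0, 0, 0, 0, 0, 0],
    [0, 0, 0, 0, 0, 0],
    [0, 0, 0, 0, 0, 0],
    [0, 0, 0, 0, 0, 0],
  ],
  claw=255,
)

```text
t: 3.6
eef_pos: [0.6254, -0.0344, 0.3456]
ee_rot: [-3.14, 0.0, -1.564]
force: [-0.8, 0.5, 0.9]
width: 0.0598
```

>>> move_arm(
  deltas=[
    [0, 0, 0, 0, 0, 0],
    [0, 0, 0, 0, 0, 0],
    [0, 0, 0, 0, 0, 0],
    [0, 0, 0, 0, 0, 0],
    [0, 0, 3, 0, 0, 0],
  ],
)

```text
t: 4.02
eef_pos: [0.625, -0.0347, 0.3472]
ee_rot: [3.141, -0.0, -1.564]
force: [0.0, -0.3, 0.3]
width: 0.0265
```

>>> move_arm(
  deltas=[
    [0, 0, -3, 0, 0, 0],
    [0, 0, 0, 0, 0, 0],
    [0, 0, 0, 0, 0, 0],
    [0, 0, 0, 0, 0, 0],
    [0, 0, 0, 0, 0, 0],
  ],
)

```text
t: 4.43
eef_pos: [0.6251, -0.0346, 0.3443]
ee_rot: [3.141, 0.0, -1.564]
force: [1.2, -0.1, -1.3]
width: 0.0095
```

>>> move_arm(
  deltas=[
    [0, 0, 3, 0, 0, 0],
    [0, 0, 10, 0, 0, 0],
    [0, 0, 15, 0, 0, 0],
    [0, 0, 20, 0, 0, 0],
    [0, 0, 20, 0, 0, 0],
  ],
)

```text
t: 4.85
eef_pos: [0.625, -0.0347, 0.4138]
ee_rot: [3.141, -0.0, -1.564]
force: [0.9, -0.4, -1.8]
width: 0.0097
```

>>> move_arm(
  deltas=[
    [0, 0, 20, 0, 0, 0],
    [0, 0, 20, 0, 0, 0],
    [-4, 10, 15, 0, 0, 0],
    [-8, 24, 8, 0, 0, 0],
    [-10, 30, 0, 0, 0, 0],
  ],
)

```text
t: 5.27
eef_pos: [0.6034, 0.0287, 0.4789]
ee_rot: [-3.138, 0.0, -1.566]
force: [0.4, 2.4, -2.8]
width: 0.0102
```

>>> move_arm(
  deltas=[
    [-10, 30, 0, 0, 0, 0],
    [-10, 30, 0, 0, 0, 0],
    [-10, 30, 0, 0, 0, 0],
    [-10, 30, 0, 0, 0, 0],
    [-10, 30, 0, 0, 0, 0],
  ],
)

```text
t: 5.68
eef_pos: [0.5523, 0.1805, 0.4767]
ee_rot: [-3.141, 0.0, -1.564]
force: [-0.0, 0.4, -2.3]
width: 0.0097
```

>>> move_arm(
  deltas=[
    [-10, 30, 0, 0, 0, 0],
    [-10, 30, 0, 0, 0, 0],
    [-10, 30, 0, 0, 0, 0],
    [-10, 30, -10, 0, 0, 0],
    [-10, 28, -20, 0, 0, 0],
  ],
)

```text
t: 6.1
eef_pos: [0.5029, 0.3291, 0.4489]
ee_rot: [-3.137, 0.004, -1.564]
force: [0.8, 0.3, -3.0]
width: 0.0093
```

>>> move_arm(
  deltas=[
    [-10, 26, -25, 0, 0, 0],
    [-10, 24, -25, 0, 0, 0],
    [-8, 20, -25, 0, 0, 0],
    [-5, 10, -25, 0, 0, 0],
    [0, 0, -20, 0, 0, 0],
  ],
)

```text
t: 6.52
eef_pos: [0.4689, 0.4094, 0.3243]
ee_rot: [3.141, -0.0, -1.562]
force: [0.9, -0.9, -2.5]
width: 0.0097
```

Run:
```python
from h import *
s=arm.get_state(); print(s['eef_pos'],s['ee_rot'],s['q'],s['force'])
save('scene','s2.png');save('top','t2.png')
for n in('scene','top'):
  for d in arm.spot_point('caddy_bar',n)[:2]:print(n,d['score'],d['xy'],px2z(n,d['xy'],s['eef_pos'][2]-.159))
  for d in arm.spot_point('mug',n)[:1]:print(n,'mug',px2z(n,d['xy'],0))
a=cv2.imread('pics/t2.png')[150:350,100:340];b=cv2.imread('pics/s2.png')[90:290,330:570]
cv2.imwrite('pics/c2.png',np.hstack([cv2.resize(a,(400,333)),cv2.resize(b,(400,333))]))
```

```text
[0.46893775 0.40939145 0.32430828] [ 3.14096989e+00 -2.69565240e-04 -1.56203191e+00] [ 1.03078411e+00  3.34378335e-01 -2.16730620e-01 -4.58439566e-04
 -1.02024226e+00 -1.02177983e+00] [ 0.8727254  -0.88983177 -2.52019371]
scene 0.75 [430.2, 140.2] [0.45870851 0.41189344 0.16530828]
scene mug [0.68048925 0.3469849  0.        ]
top 0.64 [167.3, 251.6] [0.45941995 0.40050646 0.16530828]
top 0.23 [330.1, 206.7] [ 0.57030457 -0.03795435  0.16530828]
top mug [0.66798569 0.36240396 0.        ]
```

View pics/c2.png

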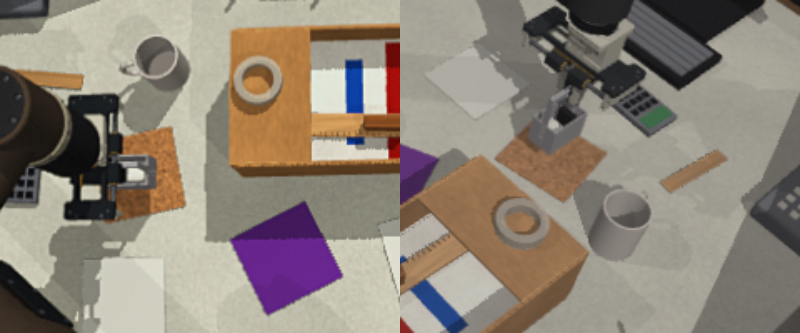

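The caddy hangs upright over the cork mat at crop left (140,175) and the mug is clear. Next I lower it.

>>> move_arm(
  deltas=[
    [3, -1, -14, 0, 0, 0],
    [3, -1, -14, 0, 0, 0],
    [0, 0, -11, 0, 0, 0],
    [0, 0, -6, 0, 0, 0],
    [0, 0, -4, 0, 0, 0],
  ],
)

```text
t: 7.23
eef_pos: [0.4764, 0.4052, 0.2767]
ee_rot: [-3.141, 0.0, -1.565]
force: [-0.2, -0.7, -2.3]
width: 0.0099
```

>>> move_arm(
  deltas=[
    [0, 0, -1, 0, 0, 0],
    [0, 0, -1, 0, 0, 0],
    [0, 0, 0, 0, 0, 0],
    [0, 0, 0, 0, 0, 0],
    [0, 0, 0, 0, 0, 0],
  ],
)

```text
t: 7.65
eef_pos: [0.4763, 0.4056, 0.2752]
ee_rot: [-3.141, 0.001, -1.564]
force: [0.3, 0.1, -2.4]
width: 0.0097
```

>>> move_arm(
  deltas=[
    [0, 0, -1, 0, 0, 0],
    [0, 0, -1, 0, 0, 0],
    [0, 0, -1, 0, 0, 0],
    [0, 0, 0, 0, 0, 0],
    [0, 0, 0, 0, 0, 0],
  ],
)

```text
t: 8.07
eef_pos: [0.4768, 0.4058, 0.273]
ee_rot: [-3.14, 0.001, -1.564]
force: [0.6, -0.1, 5.3]
width: 0.0096
```

>>> move_arm(
  deltas=[
    [0, 0, 0, 0, 0, 0],
    [0, 0, 0, 0, 0, 0],
    [0, 0, 0, 0, 0, 0],
    [0, 0, 0, 0, 0, 0],
    [0, 0, 0, 0, 0, 0],
  ],
  claw=0,
)

```text
t: 8.48
eef_pos: [0.4761, 0.4053, 0.2714]
ee_rot: [3.141, -0.0, -1.564]
force: [-0.5, -1.2, -0.3]
width: 0.0372
```

>>> move_arm(
  deltas=[
    [0, 0, 0, 0, 0, 0],
    [0, 0, 8, 0, 0, 0],
    [0, 0, 20, 0, 0, 0],
    [0, 0, 30, 0, 0, 0],
    [0, 0, 35, 0, 0, 0],
  ],
)

```text
t: 8.9
eef_pos: [0.4759, 0.4049, 0.3646]
ee_rot: [3.14, -0.003, -1.564]
force: [0.4, 0.8, 0.0]
width: 0.0711
```

Run:
```python
from h import *
s=arm.get_state(); print(s['eef_pos'],s['force'],s['width'])
save('scene','s3.png')
for t,z in dict(caddy_bar=.114,caddy=.004,mat=.004).items():
  for d in arm.spot_point(t,'scene')[:2]:print(t,d['score'],px2z('scene',d['xy'],z))
for n,z in dict(ruler_handle=.098).items():
  for d in arm.spot_point(n,'scene')[:2]:print(n,d['score'],px2z('scene',d['xy'],z))
cv2.imwrite('pics/c3.png',cv2.resize(cv2.imread('pics/s3.png')[90:390,200:520],None,fx=1.8,fy=1.8))
```

```text
[0.47588833 0.40493865 0.36460741] [0.36045645 0.75293447 0.02378491] 0.07110130731183076
caddy_bar 0.58 [0.47399133 0.40958221 0.114     ]
caddy 0.75 [0.48742213 0.40495356 0.004     ]
mat 0.97 [0.47742076 0.40526602 0.004     ]
mat 0.93 [0.32625863 0.13670196 0.004     ]
ruler_handle 0.85 [ 0.5531131  -0.04520611  0.098     ]
ruler_handle 0.28 [ 0.56627903 -0.01925799  0.098     ]
```

View pics/c3.png

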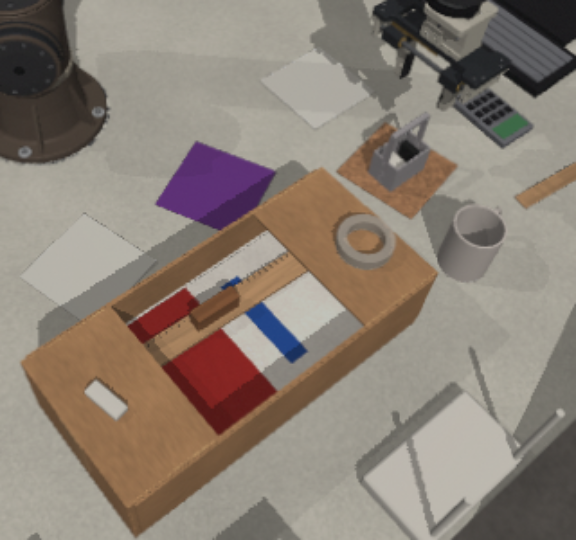

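The caddy stands upright and released on the cork mat at crop (400,160), centred to about 5–10 mm. Next I go above the ruler handle.

>>> move_arm(
  deltas=[
    [0, -5, 30, 0, 0, 0],
    [3, -15, 20, 0, 0, 0],
    [4, -28, 0, 0, 0, 0],
    [5, -35, 0, 0, 0, 0],
    [5, -38, 0, 0, 0, 0],
  ],
  claw=105,
)

```text
t: 9.57
eef_pos: [0.4929, 0.2837, 0.4135]
ee_rot: [3.14, -0.001, -1.563]
force: [1.5, -0.2, -0.9]
width: 0.0602
```

>>> move_arm(
  deltas=[
    [5, -38, 0, 0, 0, 0],
    [5, -38, 0, 0, 0, 0],
    [5, -38, 0, 0, 0, 0],
    [5, -38, 0, 0, 0, 0],
    [5, -38, 0, 0, 0, 0],
  ],
)

```text
t: 9.98
eef_pos: [0.5177, 0.0925, 0.4137]
ee_rot: [3.14, -0.001, -1.564]
force: [1.2, -0.4, -0.0]
width: 0.0513
```

>>> move_arm(
  deltas=[
    [5, -38, 0, 0, 0, 0],
    [5, -35, 0, 0, 0, 0],
    [5, -25, 0, 0, 0, 0],
    [4, -10, 0, 0, 0, 0],
    [0, 0, 0, 0, 0, 0],
  ],
)

```text
t: 10.4
eef_pos: [0.5374, -0.0156, 0.4135]
ee_rot: [3.139, -0.001, -1.567]
force: [0.2, 0.8, -0.3]
width: 0.0512
```

Run:
```python
from h import *
s=arm.get_state(); print(s['eef_pos'],s['ee_rot'],s['width'],s['q'])
save('wrist','w4.png')
C=cam('wrist',s)
for t,z in dict(ruler_handle=.098).items():
    for d in arm.spot_point(t,'wrist')[:2]: print(t,round(d['score'],2),np.round(d['xy']),px2z('wrist',d['xy'],z,C).round(4))
print('expected px of handle top corners',proj('wrist',[[.537+a,-.036+b,.113] for a in(-.011,.011) for b in(-.035,.035)],C).round())
```

```text
[ 0.53739196 -0.01558357  0.4135184 ] [ 3.13947718e+00 -7.45807196e-04 -1.56713182e+00] 0.05118766519483052 [ 3.35811949e-01  1.27238024e-01 -2.76386361e-01  1.65580760e-05
 -1.16941498e+00 -3.32154719e-01]
ruler_handle 0.74 [315. 197.] [ 0.5378 -0.0394  0.098 ]
expected px of handle top corners [[331. 159.]
 [330. 247.]
 [302. 159.]
 [302. 247.]]
```

View pics/w4.png

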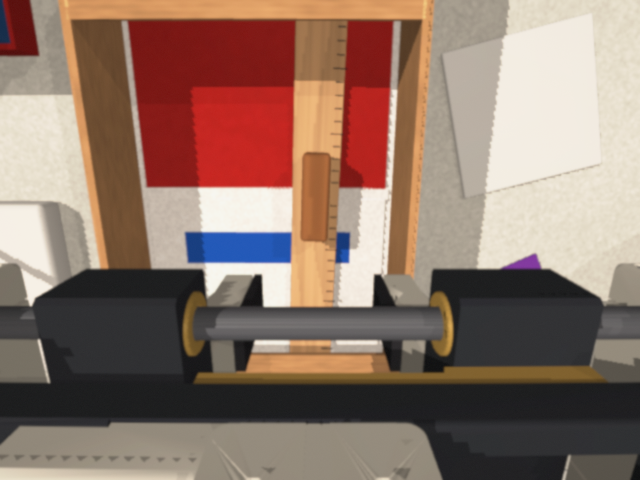

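Handle top is at px (303–330, 153–241), 6 px nearer the image top than predicted, so handle y ≈ -0.041. X agrees. The far flap edge is at row ≈20.

Run:
```python
from h import *
C=cam('wrist')
for p in [(316,153),(316,241)]: print('handle y ends',px2z('wrist',p,.113,C))
for p in [(200,20),(400,20)]: print('far flap edge',px2z('wrist',p,.139,C))
for p in [(316,353)]: print('near flap edge',px2z('wrist',p,.139,C))
```

```text
handle y ends [ 0.53725117 -0.07325813  0.113     ]
handle y ends [ 0.53688427 -0.00406426  0.113     ]
far flap edge [ 0.61063117 -0.1559174   0.139     ]
far flap edge [ 0.48475704 -0.15665356  0.139     ]
near flap edge [0.53635308 0.08168802 0.139     ]
```

>>> move_arm(
  deltas=[
    [0, -6, -20, 0, 0, 0],
    [0, -9, -25, 0, 0, 0],
    [0, -9, -30, 0, 0, 0],
    [0, 0, -28, 0, 0, 0],
    [0, 0, -20, 0, 0, 0],
  ],
)

```text
t: 10.92
eef_pos: [0.5363, -0.0367, 0.2891]
ee_rot: [3.139, -0.0, -1.564]
force: [-0.2, 0.7, 0.1]
width: 0.0517
```

>>> move_arm(
  deltas=[
    [0.5, -1, -10, 0, 0, 0],
    [0, 0, -7, 0, 0, 0],
    [0, 0, -5, 0, 0, 0],
    [0, 0, -3, 0, 0, 0],
    [0, 0, 0, 0, 0, 0],
  ],
)

```text
t: 11.33
eef_pos: [0.538, -0.0382, 0.267]
ee_rot: [-3.141, 0.0, -1.564]
force: [0.0, 0.4, -0.3]
width: 0.0516
```

>>> move_arm(
  deltas=[
    [0, 0, 0, 0, 0, 0],
    [0, 0, 0, 0, 0, 0],
    [0, 0, 0, 0, 0, 0],
    [0, 0, 0, 0, 0, 0],
    [0, 0, 0, 0, 0, 0],
  ],
  claw=255,
  squeeze=45,
)

```text
t: 11.75
eef_pos: [0.5378, -0.0387, 0.2671]
ee_rot: [-3.141, 0.0, -1.564]
force: [-0.1, 0.2, 0.8]
width: 0.0238
```

>>> move_arm(
  deltas=[
    [0, 0, 0, 0, 0, 0],
    [0, 0, 0, 0, 0, 0],
    [0, 0, 0, 0, 0, 0],
    [0, 0, 0, 0, 0, 0],
    [0, 0, 0, 0, 0, 0],
  ],
)

```text
t: 12.17
eef_pos: [0.5379, -0.0386, 0.267]
ee_rot: [-3.141, -0.0, -1.564]
force: [-1.4, -0.2, 5.1]
width: 0.0218
```

>>> move_arm(
  deltas=[
    [0, 0, 3, 0, 0, 0],
    [0, 0, 4, 0, 0, 0],
    [0, 0, 3, 0, 0, 0],
    [0, 0, 0, 0, 0, 0],
    [0, 0, 0, 0, 0, 0],
  ],
)

```text
t: 12.58
eef_pos: [0.5377, -0.0386, 0.2768]
ee_rot: [-3.141, 0.0, -1.564]
force: [0.8, 0.1, -1.0]
width: 0.0217
```

>>> move_arm(
  deltas=[
    [0, 8, 0, 0, 0, 0],
    [0, 14, 0, 0, 0, 0],
    [0, 16, 0, 0, 0, 0],
    [0, 14, 0, 0, 0, 0],
    [0, 6, 0, 0, 0, 0],
  ],
)

```text
t: 13.0
eef_pos: [0.5377, 0.021, 0.2765]
ee_rot: [3.142, 0.0, -1.563]
force: [0.8, -0.3, -0.8]
width: 0.0218
```

Run:
```python
from h import *
s=arm.get_state(); print(s['eef_pos'],s['ee_rot'],s['width'],s['q'],s['force'])
save('scene','s5.png')
cv2.imwrite('pics/c5.png',cv2.resize(cv2.imread('pics/s5.png')[150:390,200:480],None,fx=2,fy=2))
```

```text
[0.53773373 0.02096773 0.27652213] [ 3.14158767e+00  1.28607715e-04 -1.56340780e+00] 0.02183910924091801 [ 4.03349169e-01  2.57041634e-01 -4.58543322e-01 -1.59772971e-04
 -8.55166368e-01 -3.95855822e-01] [ 0.78342523 -0.27558781 -0.75127548]
```

View pics/c5.png

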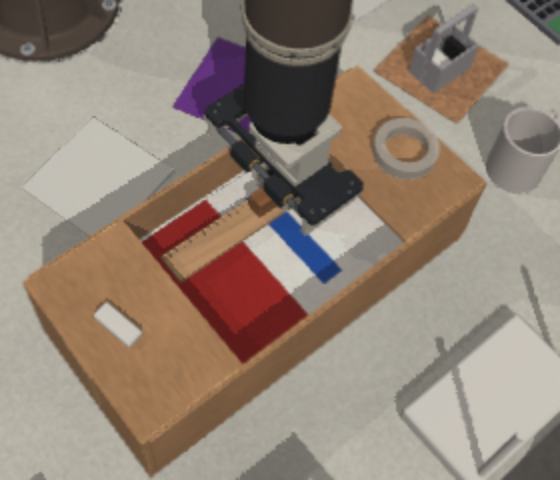

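The ruler's -y end at crop (172,270) is clear of the flap edge. Now I tilt it up.

>>> move_arm(
  deltas=[
    [0, 7.3, 3.8, -2, 0, 0],
    [0, 7.3, 3.8, -2, 0, 0],
    [0, 7.3, 3.8, -2, 0, 0],
    [0, 7.3, 3.8, -2, 0, 0],
    [0, 7.3, 3.8, -2, 0, 0],
  ],
)

```text
t: 13.47
eef_pos: [0.5376, 0.056, 0.2957]
ee_rot: [3.14, -0.176, -1.564]
force: [0.2, 0.2, -1.3]
width: 0.022
```

>>> move_arm(
  deltas=[
    [0, 7.3, 3.9, -2, 0, 0],
    [0, 7.3, 3.9, -2, 0, 0],
    [0, 7.3, 3.9, -2, 0, 0],
    [0, 7.3, 3.9, -2, 0, 0],
    [0, 7.3, 3.9, -2, 0, 0],
  ],
)

```text
t: 13.88
eef_pos: [0.5376, 0.0925, 0.3152]
ee_rot: [3.139, -0.351, -1.564]
force: [0.4, -0.3, -1.3]
width: 0.0222
```

>>> move_arm(
  deltas=[
    [0, 0, 0, 0, 0, 0],
    [0, 0, 0, 0, 0, 0],
    [0, 0, 0, 0, 0, 0],
    [0, 0, 0, 0, 0, 0],
    [0, 0, 0, 0, 0, 0],
  ],
)

```text
t: 14.3
eef_pos: [0.5376, 0.0919, 0.315]
ee_rot: [3.139, -0.349, -1.564]
force: [0.8, 0.9, -0.8]
width: 0.0217
```

Run:
```python
from h import *
s=arm.get_state(); p=s['eef_pos'];Rm=R.from_euler('xyz',s['ee_rot']).as_matrix()
M=p+.188*Rm[:,2]; u=Rm[:,0]  # along ruler
print('M',M,'ends',M+.16*u,M-.16*u,s['width'],s['force'],s['q'])
save('scene','s6.png')
C=cam('scene')
for n,t in(('a',.04),('b',-.04)): pass
print('expected px',proj('scene',[M+.16*u,M-.16*u]).round(), [ (d['score'],np.round(d['xy'])) for e in 'ab' for d in arm.spot_point('ruler_end_'+e,'scene')[:2]])
cv2.imwrite('pics/c6.png',cv2.resize(cv2.imread('pics/s6.png')[150:390,200:480],None,fx=2,fy=2))
```

```text
M [0.5375559  0.02763936 0.13834314] ends [ 0.53850922 -0.12273489  0.19299364] [0.53660258 0.17801361 0.08369264] 0.021746042644077274 [ 0.80794144  0.92544213 -0.80189341] [ 0.61888729  0.25934812 -0.50822131  0.32896283 -1.03590843 -0.81491892]
expected px [[290. 259.]
 [383. 218.]] [(0.64, array([291., 260.])), (0.64, array([291., 260.]))]
```

View pics/c6.png

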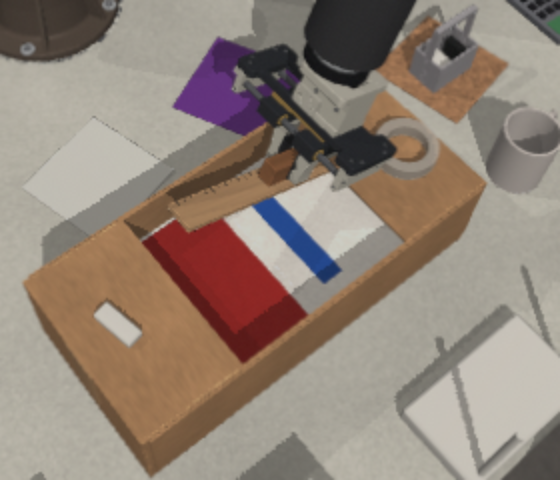

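The raised end is seen at px (291,260) against an expected (290,259). It sits at z = 0.193 with the other end at 0.084, and there is no contact force, so step 2 is met. I'll draw it out along its axis.

>>> move_arm(
  deltas=[
    [0, -6, 2.2, 0, 0, 0],
    [0, -12, 4.4, 0, 0, 0],
    [0, -14, 5.1, 0, 0, 0],
    [0, -14, 5.1, 0, 0, 0],
    [0, -14, 5.1, 0, 0, 0],
  ],
)

```text
t: 14.87
eef_pos: [0.5375, 0.0305, 0.3378]
ee_rot: [3.139, -0.349, -1.564]
force: [0.0, -0.0, -0.5]
width: 0.0221
```

>>> move_arm(
  deltas=[
    [0, -14, 5.1, 0, 0, 0],
    [0, -14, 5.1, 0, 0, 0],
    [0, -14, 5.1, 0, 0, 0],
    [0, -14, 5.1, 0, 0, 0],
    [0, -12, 5, 0, 0, 0],
  ],
)

```text
t: 15.28
eef_pos: [0.5375, -0.0375, 0.3631]
ee_rot: [3.139, -0.349, -1.565]
force: [0.6, 0.8, -1.1]
width: 0.0219
```

>>> move_arm(
  deltas=[
    [0, 0, 8, 0, 0, 0],
    [0, 0, 16, 0, 0, 0],
    [0, 0, 20, 0, 0, 0],
    [0, 0, 25, 0, 0, 0],
    [0, 0, 25, 0, 0, 0],
  ],
)

```text
t: 15.7
eef_pos: [0.5375, -0.036, 0.4577]
ee_rot: [3.138, -0.349, -1.564]
force: [0.1, -0.2, -1.6]
width: 0.0217
```

>>> move_arm(
  deltas=[
    [0, -10, 8, 4, 0, 0],
    [0, -12, 4, 4, 0, 0],
    [0, -12, 2, 4, 0, 0],
    [0, -8, 0, 3, 0, 0],
    [0, 0, 0, 0, 0, 0],
  ],
)

```text
t: 16.12
eef_pos: [0.5377, -0.0791, 0.4718]
ee_rot: [-3.14, -0.084, -1.566]
force: [-0.4, 0.4, -1.5]
width: 0.022
```

>>> move_arm(
  deltas=[
    [0, 0, 0, 0, 0, 0],
    [0, 0, 0, 0, 0, 0],
    [0, 0, 0, 0, 0, 0],
    [0, 0, 0, 0, 0, 0],
    [0, 0, 0, 0, 0, 0],
  ],
)

```text
t: 16.53
eef_pos: [0.5377, -0.0771, 0.4702]
ee_rot: [3.14, -0.088, -1.563]
force: [-0.7, 0.9, -1.7]
width: 0.0217
```

Run:
```python
from h import *
s=arm.get_state(); p=s['eef_pos'];Rm=R.from_euler('xyz',s['ee_rot']).as_matrix()
M=p+.188*Rm[:,2]; u=Rm[:,0]
print('M',M,'ends',M+.16*u,M-.16*u,s['width'],s['force'],abs(s['qd']).max())
save('scene','s7.png')
print('expected px',proj('scene',[M+.16*u,M-.16*u]).round(), [ (d['score'],np.round(d['xy'])) for d in arm.spot_point('ruler_end_a','scene')[:3]])
for t,z in dict(caddy=.004,caddy_bar=.114).items():
  for d in arm.spot_point(t,'scene')[:1]:print(t,d['score'],px2z('scene',d['xy'],z))
cv2.imwrite('pics/c7.png',cv2.resize(cv2.imread('pics/s7.png')[90:390,160:520],None,fx=2,fy=2))
```

```text
M [ 0.53759563 -0.09360099  0.28292089] ends [ 0.53882391 -0.25297822  0.29697043] [0.53636736 0.06577624 0.26887135] 0.02167605322121772 [-0.71375535  0.87138727 -1.71974924] 0.004929253349188174
expected px [[233. 269.]
 [358. 195.]] [(0.68, array([359., 195.])), (0.61, array([230., 269.]))]
caddy 0.58 [0.48408919 0.40056384 0.004     ]
caddy_bar 0.71 [0.47496717 0.3995028  0.114     ]
```

View pics/c7.png

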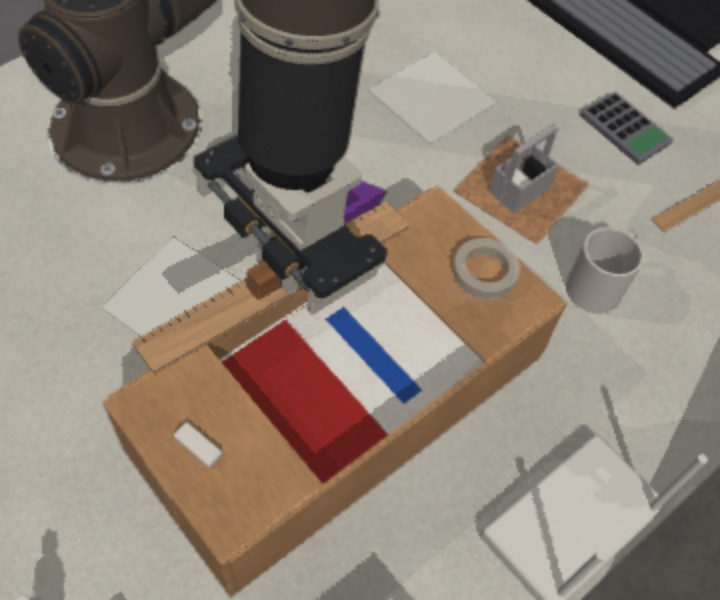

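The ruler is held still in the air with its ends at z = 0.297 and 0.269. The caddy is on the cork mat, and the tape, eraser and mug are where they were. I'm handing it in.

```bash
python3 -c "
from station import arm
print(arm.job_done())"
```

```text
the job is handed in; nothing more can be done
None
```

The job is done and handed in at about 17 s of the 64 s allowed. The hand-in reports no verdict, so the results below are from my own checks.

**What I did:**
- I lifted the caddy out by its bar, stood it on the cork mat and let go.
- I gripped the ruler's handle block, raised it 10 mm and slid its +y end about 60 mm further under the tape-side flap.
- I tilted it 20° so the -y end came up through the opening (ends at z = 0.193 and 0.084 m), then drew it out along its own axis. The measured forces stayed around 1–2 N in the slide, tilt and draw-out.

**Last checks:**
- **Ruler:** it is held still with the fingers 21.7 mm apart on the 22 mm block. Its ends are at about z = 0.297 and 0.269 m, at least 13 cm above the carton top. Both ends showed in the scene picture within 3 pixels of where I expected.
- **Caddy:** it stands upright, about 5–10 mm from the mat centre. The network's points for its bar and base disagreed by about 10 mm, well inside the 50 mm limit.
- **Bystanders:** the tape, eraser and mug looked unmoved in the last picture. The glue bottle was outside that crop, so I did not check it at the end, but the arm never came near it.

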